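# Seat a plug-in board in the test dock with its levers

### The arm

A 6-joint arm with a two-finger parallel gripper is mounted at the origin on the work surface. World frame = base frame: x ahead of the robot, y to its left, z up, the work surface at z = 0. Lengths are in mm, angles in rad, forces in N, time in s.
With the tool pointing down it reaches from about 275 to 1000 mm from the base axis. Payload 8.4 kg.
Tool frame: the origin (TCP) lies at the very end of the fingers, on their centre line; the grasp point (between the pads) lies 19 mm behind it; z points along the fingers, y is the line along which they close (so a half turn about z gives the same grasp; the last joint's range is limited). The gripper opens to 85 mm and grips with 20 to 120 N. Pads are 22 mm wide; open, the fingers measure 114 mm over their backs; the gripper's body (76 mm by 85 mm) begins 54 mm behind the grasp point. The pads swing forward as they close: fully open they stand 13 mm farther back than shut.
Start: joints at [1.147, 0.353, 1.633, -0, 1.155, -0.002], TCP at [255.876, 570.224, 231.281] pointing down, gripper open.
Joint ranges: [-2.63, 2.63], [-0.92, 2.1], [0.06, 2.66], [-1.3, 4.44], [0, 2.69], [-3.02, 3.02]. Speed limits (rad/s): [2.22, 2.22, 2.79, 3.14, 3.14, 3.14].

### API

Orientations are given as [roll, pitch, yaw] about the fixed x, y, z axes, in that order (R = Rz(yaw) Ry(pitch) Rx(roll)).
In Python, from rig import sensors, grab_frame, camera_params, order gives the robot as it stands. The module is installed in compiled form; this text tells all that it offers.
- The arm moves only by the tool move_arm, never from a script. Its argument "motion" is a list of rows, each a list of 7 numbers: the turn, a rotation vector about the tool's x, y, z in parts of the range, where 1.0 means 2 pi rad, then the shift along the tool's x, y, z in parts of the range, where 1.0 means 1 m, then the finger opening in m, from 0 to 0.0854. A call has 1 to 8 rows; each row is the pose to reach, as a shift and turn from the pose commanded when the call began, along the tool's axes at that moment; what a row does not reach only later rows make up. A row lasts 1/8 s, in which the tool goes at most 62.5 mm and 10.7 degrees, less where a joint would pass 70% of its speed; a pose out of reach is approached as far as the arm can. Shift and turn numbers lie between -1 and 1, and a call with a number outside is refused. A call with a gripper value outside its range is refused whole. The fingers move at their own pace and stop on an object; "grip_force" is the grip in N (left out, the last holds). Time passes only in rows, so rows that repeat a pose let the fingers close. It gives the time, the measured TCP pose, the force, the opening and the grip force at its end, in the units of the state.
- sensors.sense(): the state, without advancing time (a new reading comes with each control period).
- grab_frame(name): name is "scene" or "top" or "wrist"; returns (picture, depth): 480x640x3 uint8, red, green, blue; 480x640 float32, mm along the optical axis (not along the pixel's ray), 0 where there is no reading.
- camera_params(name): a dict with "camera_matrix" (3x3 intrinsics, pixels), "world_from_camera" (4x4, takes a point from camera to world coordinates). Camera axes: x right, y down, z forward; pixel columns grow to the right and rows downward; lengths in mm; the calibration is good to about 2 mm. A picture is of the moment at which its call begins: read the wrist's pose just before it. camera_params takes no time and is no camera call; for the wrist camera it gives the pose at the moment of the call.
- order.sign_off(): hands the job in; it is judged then, once.
The state is a dict: "clock": time; "qpos": joint angles; "qvel": joint speeds; "joint_efforts": joint torques, N m; "eef_pos": TCP position; "tcp_rot": TCP orientation; "contact_force": force on the tool from outside, world axes, zero at the start; "wrist_torque": the same for the moment, N m; "opening": opening from 0.0 (shut) to 1.0 (fully open); "grasp_force": force on a finger pad.
Only numpy, scipy, OpenCV 4.12 (cv2) and the standard library are available. Lean on these libraries where they do the work, as an engineer would, in place of code of your own. Each camera call takes 0.05 s, during which the arm holds its last target. There are 200 camera calls.

### The job

Take the circuit board out of its wooden stand and lower it between the guides of the black test dock while the dock's two levers still lean outward. Then swing both levers inward until the board is pressed fully home at both ends, feeling for the stop and not forcing the levers, and leave it held down by the levers. Do not disturb the other things on the table.

Things in the scene. Friction and masses are not known exactly. Their poses are not given: they have to be found in the camera images.
- board: Green circuit board standing upright, 0.12 to 0.21 kg: 120 mm long (its y axis), 66 mm high, 6 mm thick (x). Origin: middle of the bottom edge, z up. At each end a steel ear, 8 mm thick, sticks out to 73 mm from the middle, 24 to 32 mm above the bottom edge. Symmetric: either way round is right.
- rail (a point): Centre of the aluminium grip rail on the board's top, 73 mm above its bottom edge: 14 mm thick (board x), 60 mm long (y), 22 mm high. Grip it here from above, fingers closing along the board's x.
- stand: Fixed wooden stand, base 80 x 150 x 12 mm with two low rails (tops at 34 mm). The board starts upright in it, bottom edge at 12 mm height, its length along the stand's y axis, 2 mm of play each side; lift it straight up. Origin: centre of the underside.
- dock: Fixed black test dock, base 70 (x) x 220 (y) x 18 mm; origin: centre of the underside, z up. The board goes in from straight above, centred, its length along the dock's y. Grey guide walls at 44 to 58 mm either side of the middle leave 1 mm of play each side of its thickness; end blocks (48 mm high) leave 2 mm of play at each end.
- slot (a point): Centre of the dock's mouth, 82 mm above the table, over the dock's origin, where the guides' flared tops begin (about 21 mm wide there, narrowing to 8 mm at 70 mm height). Let down, the board comes to stand upright on two sprung strips, one near each end, bottom edge 34 to 46 mm above the table; fully home is 7 mm lower, on fixed ribs.
- hinge_left (a point): Hinge axis (along the dock's x) of the left lever, 89 mm from the dock's middle along its +y, 70 mm high. A claw at the hinge presses the board's ear down as the lever swings in. The ribs' height differs by up to 11 mm from dock to dock and cannot be seen, so home must be felt: resistance rises steeply there.
- hinge_right (a point): Hinge axis of the right lever, mirrored, 89 mm from the middle along the dock's -y, 70 mm high.
- lever_left (a joint): Angle (rad) of the lever at the dock's +y end. Its handle leans outward from upright by (value - 0.35). Starts open, 1.2 to 1.35; pushing the handle inward, toward the board, lowers it. The claw meets the ear at -0.05 to 0.6; home lies somewhere from -0.35 to 0.25. The hinge is stiff (0.3 N m) and stays where left, even under the strips' springs.
- lever_right (a joint): The same for the mirrored lever at the dock's -y end; its value also grows as it swings outward.
- tip_left (a point): Centre of the black roller at the end of the left handle, 75 mm from the hinge: 14 mm diameter, 26 mm long along the dock's x. Pushed inward here the lever takes about 8 N wide open, 4 N further on, 7 to 9 N just before home. At the stop 12 to 14 N is enough to be sure; from about 17 N (42 N at the claw) the board is damaged.
- tip_right (a point): The same on the right handle.
- strip_left (a joint): How far (m) the sprung strip under the board's end at the dock's +y is pressed down: 0 untouched, 0.007 when the board is level and fully home; about 0.0065 when this end is home but the other still stands up. Spring 4 N at the top, 9 N at home.
- strip_right (a joint): The same for the strip at the dock's -y end.
- bin: Small open black bin, 90 x 90 x 55 mm, loose; leave it alone. Origin: centre of the underside.
- can: Paint can, 84 mm diameter, 110 mm high; leave it alone.
- driver: Screwdriver lying on the table; leave it alone.
- toyblock: Yellow wooden toy block, 30 x 60 x 30 mm; leave it alone.
Things that resemble listed ones, but are neither listed nor needed, are in the scene too. There is more than one size of the board; the job needs the larger.

How it is judged (in metres and radians):
On the way:
1. the board stands in the dock's guides, on the strips, with both levers still leaning outward (x of board in the frame of dock between -0.004 and 0.004 m and y of board in the frame of dock between -0.005 and 0.005 m and z of board in the frame of dock below 0.0475 m and value of joint each of lever_left, lever_right above 0.7 rad), for 0.2 s.
At the end, for the whole second after the job is handed in: Both contact strips are pressed to within 1.3 mm of the full 7 mm, both levers are swung in (below 0.4 rad), and the board stands upright (within 0.05 rad) and centred in the dock (4 mm across, 5 mm along), at rest (value of joint each of strip_left, strip_right above 0.0057 m and value of joint each of lever_left, lever_right below 0.4 rad and x of board in the frame of dock between -0.004 and 0.004 m and y of board in the frame of dock between -0.005 and 0.005 m and angle between the z axis of board and the z axis of dock, either way round below 0.05 rad and linear speed of board below 0.01 m/s); the robot touches nothing.
It fails at once if a lever's claw presses the board with more than 42 N (contact force between any of lever_left, lever_right and board above 42 N).
It fails at once if a bystander (bin, can, screwdriver, toy block) is shoved more than 2 cm (distance of any of bin, can, driver, toyblock from where it was at the start of the episode above 0.02 m).
It also fails if it takes over 72 s, if anything falls off the work surface, if the arm or the gripper's body presses on something with over 40 N, if the wrist force passes 120 N, or if a joint passes its speed limit or range.

## Working session

There is one attempt and no reset: what is moved stays moved. The work goes in short steps, Python scripts to look and compute and a tool call to move; the robot and the scene stay as the last step left them, time stands still between calls to the robot, and variables do not carry over. Pictures are saved under pics/ and viewed, at most 10 in all, crops included, and the job is handed in when it is done.

Besides the shell and the picture viewer there is one more tool, called after "Request:" by a JSON object that holds its "method" and its "body". move_arm: Moves the arm, as the interface text tells. Its arguments: {"type":"object","properties":{"motion":{"type":"array","items":{"type":"array","items":{"type":"number"}}},"grip_force":{"type":"number"}},"required":["motion"]}

```bash
mkdir -p pics
python3 - <<'E'
from rig import sensors, grab_frame, camera_params, order
import cv2,numpy as np
s=sensors.sense();print({k:np.round(v,3).tolist() for k,v in s.items()})
for n in ("scene","top"):
    p,d=grab_frame(n);cv2.imwrite(f"pics/{n}.png",p[:,:,::-1]);np.save(f"pics/{n}_d.npy",d)
    c=camera_params(n);print(n,np.round(c["camera_matrix"],2).tolist(),np.round(c["world_from_camera"],3).tolist())
E
```

```text
{'clock': 0.0, 'qpos': [1.147, 0.354, 1.634, 0.0, 1.155, -0.002], 'qvel': [0.0, -0.002, -0.0, -0.0, 0.0, 0.0], 'joint_efforts': [0.0, -60.524, -34.207, 0.0, 0.009, 0.0], 'eef_pos': [255.668, 569.776, 230.533], 'tcp_rot': [-3.14, -0.0, 2.72], 'contact_force': [-0.221, 0.16, 1.02], 'wrist_torque': [-0.011, 0.039, 0.032], 'grasp_force': 0.0, 'opening': 1.0}
scene [[612.81, 0.0, 321.58], [0.0, 612.81, 237.74], [0.0, 0.0, 1.0]] [[-0.755, 0.42, -0.503, 1302.099], [0.656, 0.467, -0.593, 885.36], [-0.015, -0.778, -0.628, 1002.076], [0.0, 0.0, 0.0, 1.0]]
top [[486.3, 0.0, 332.41], [0.0, 486.3, 233.11], [0.0, 0.0, 1.0]] [[0.013, -0.987, 0.159, 406.244], [-1.0, -0.009, 0.023, 49.385], [-0.021, -0.159, -0.987, 1293.742], [0.0, 0.0, 0.0, 1.0]]
```

View pics/top.png

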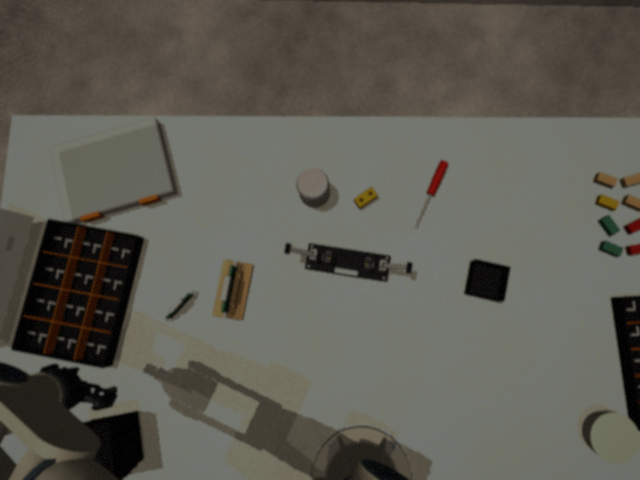

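View pics/scene.png

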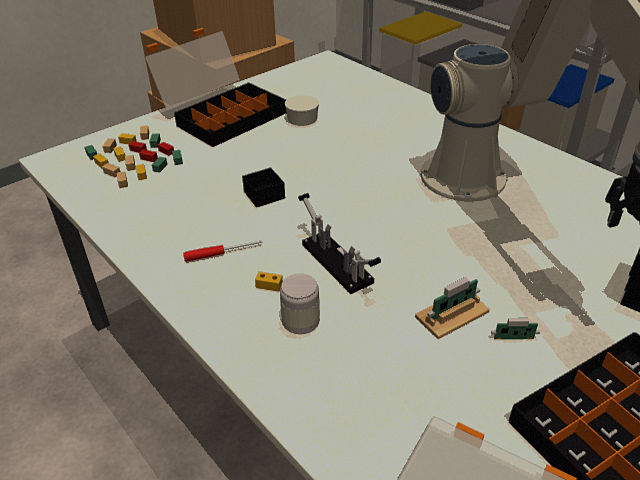

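The top view shows the board in its stand at about (233,290) and the small decoy at (180,305). The dock is at (347,263), with lever tips near (289,248) and (412,270). I'll take coarse positions from these, then look closer with the wrist camera.

```bash
cat > h.py <<'E'
import cv2,numpy as np
from rig import sensors,grab_frame,camera_params
from scipy.spatial.transform import Rotation as Ro
def ray(c,uv,h):
    K,T=c["camera_matrix"],c["world_from_camera"]
    uv=np.atleast_2d(np.array(uv,float)); d=np.c_[uv,np.ones(len(uv))]@np.linalg.inv(K).T@T[:3,:3].T
    o=T[:3,3]; return o+d*((h-o[2])/d[:,2])[:,None]
def cloud(c,d):
    v,u=np.mgrid[:480,:640]; K,T=c["camera_matrix"],c["world_from_camera"]
    P=np.stack([(u-K[0,2])/K[0,0]*d,(v-K[1,2])/K[1,1]*d,d],-1)
    return P@T[:3,:3].T+T[:3,3]
def snap(n,name):
    c=camera_params(n); p,d=grab_frame(n); np.savez(f"pics/{name}.npz",p=p,d=d,K=c["camera_matrix"],T=c["world_from_camera"])
    cv2.imwrite(f"pics/{name}.png",p[:,:,::-1]); return c,p,d
def load(name):
    z=np.load(f"pics/{name}.npz"); return {"camera_matrix":z["K"],"world_from_camera":z["T"]},z["p"],z["d"]
def togo(pos,yaw):  # shift (tool axes, m) and yaw turn from the present pose to a tool-down pose
    s=sensors.sense(); R=Ro.from_euler("xyz",s["tcp_rot"]); R2=Ro.from_euler("xyz",[np.pi,0,yaw])
    return np.round(R.inv().apply(np.array(pos)-s["eef_pos"])/1000,4),np.round((R.inv()*R2).as_rotvec(),4)
E
python3 - <<'E'
from h import *
c,p,d=snap("top","top1"); P=cloud(c,d); hsv=cv2.cvtColor(p,cv2.COLOR_RGB2HSV)
def box(m,n,h):
    v,u=np.nonzero(m); X=ray(c,np.c_[u,v],h)[:,:2]; r=cv2.minAreaRect(X.astype(np.float32)); print(n,m.sum(),np.round(r[0]),np.round(r[1]),round(r[2],1))
roi=lambda a,b,e,f:np.pad(np.ones((f-b,e-a),bool),((b,480-f),(a,640-e)))
box(roi(205,255,260,325)&(hsv[...,0]<25)&(hsv[...,1]>100),"stand",12)
box(roi(300,235,395,290)&(hsv[...,2]<50),"dock",18)
m=roi(205,255,260,325)&(P[...,2]>60); print(P[m].mean(0),P[m][:,2].max(),m.sum())
v,u=np.nonzero(m);X=P[m][:,:2];print(cv2.minAreaRect(X.astype(np.float32)))
for r in [(280,240,300,258),(400,258,420,282)]:
    m=roi(*r)&(P[...,2]>70);print(P[m].mean(0),m.sum())
print(P[240:300:6,300:400:12,2].round())
E
```

```text
stand 1161 [460. 339.] [ 78. 145.] 80.9
dock 1651 [535.  39.] [217.  66.] 81.6
[455.10607895 319.49786786 166.76328783] 1293.7422040500376 314
((462.0675964355469, 201.3768768310547), (116.81155395507812, 302.0374450683594), 0.9765376448631287)
[550.83842093 174.86377862 144.90459182] 113
[ 511.43986119 -101.87316992  139.19764193] 100
[[ 1.  3.  6. -2. -1.  2.  0. -3.  1.]
 [-2. 18. 19.  1. -2. -2. -2. -6. -1.]
 [96. 75. 18. 17. 17. 19. -5.  2. -2.]
 [-0. 77. 25. 18. 16. 15. 17. 15. -3.]
 [ 3. 22. 14. 19. 13. 19. 44. 77. 96.]
 [-1. 14. 18. 16. 21. 17. 17. 84. -0.]
 [-4. -1. -1.  4.  9. 20. 17. 17.  1.]
 [-1. -0. -1. -2. -1. -6. -1. -3.  1.]
 [ 3.  3. -1. -6.  2.  0.  1.  1.  1.]
 [ 1.  2.  5.  6. -6.  2.  3.  3. -4.]]
```

Run:
```python
from h import *
print(togo([460,339,300],np.radians(170.9)))
c=camera_params("wrist");s=sensors.sense();R=Ro.from_euler("xyz",s["tcp_rot"])
print(np.round(c["camera_matrix"],1).tolist(),R.inv().apply(c["world_from_camera"][:3,3]-s["eef_pos"]),np.round(R.inv().as_matrix()@c["world_from_camera"][:3,:3],3))
```

```text
(array([-0.2809, -0.1271, -0.0691]), array([-1.10e-03, -1.00e-04, -2.63e-01]))
[[428.8, 0.0, 312.4], [0.0, 428.8, 238.6], [0.0, 0.0, 1.0]] [  79.13089925    0.54377287 -142.29701679] [[-0.001 -0.95  -0.311]
 [ 1.    -0.001 -0.001]
 [ 0.001 -0.311  0.95 ]]
```

The rows are not in the units I measure in: turns go in shares of 2 pi rad. I convert before sending: -0.263 rad / 6.2832 = -0.0419.

Request:
{"method": "move_arm", "body": {"motion": [[0, 0, -0.0207, -0.04, -0.018, 0, 0.085], [0, 0, -0.0414, -0.1, -0.045, 0, 0.085], [0, 0, -0.0419, -0.16, -0.072, 0.01, 0.085], [0, 0, -0.0419, -0.21, -0.095, 0.02, 0.085], [0, 0, -0.0419, -0.26, -0.117, 0.03, 0.085], [0, 0, -0.0419, -0.281, -0.127, 0.03, 0.085], [0, 0, -0.0419, -0.281, -0.127, 0.03, 0.085], [0, 0, -0.0419, -0.281, -0.127, 0.03, 0.085]]}}

```text
clock: 1.15
eef_pos: [459.8, 339.8, 201.2]
tcp_rot: [3.141, -0.0, 2.983]
contact_force: [0.1, 0.7, 0.2]
opening: 0.996
grasp_force: 0.0
```

Run:
```python
from h import *
s=sensors.sense();print(s["eef_pos"],s["tcp_rot"],s["clock"])
c,p,d=snap("wrist","w1")
P=cloud(c,d); 
for lo,hi in [(60,82),(88,105)]:
    m=(P[...,2]>lo)&(P[...,2]<hi)&(np.hypot(P[...,0]-460,P[...,1]-339)<95)
    X=P[m];print(lo,m.sum(),X.mean(0),cv2.minAreaRect(X[:,:2].astype(np.float32)))
```

```text
[459.81203685 339.77697402 201.24038541] [ 3.14147045e+00 -3.66267014e-04  2.98272468e+00] 1.15
60 882 [447.30610238 343.5541328   75.59055736] ((461.4886169433594, 340.312255859375), (13.73935317993164, 119.90621185302734), 79.04621887207031)
88 2172 [459.71776987 341.61246412  95.48964576] ((461.5867004394531, 341.3345642089844), (13.82596206665039, 60.045082092285156), 80.675537109375)
```

View pics/w1.png

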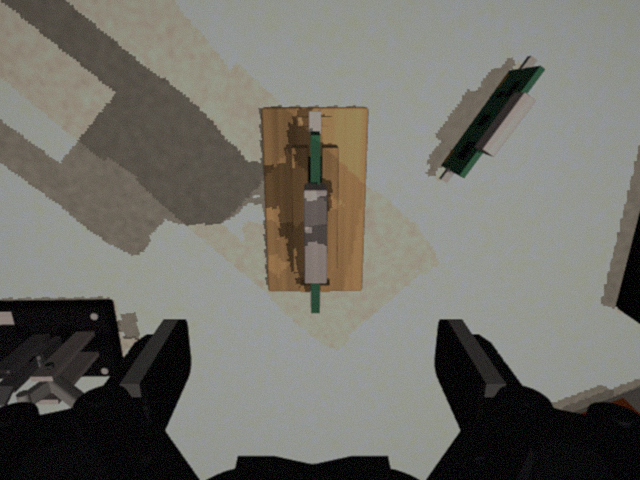

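The wrist view shows the rail at about (315,235), and it measures 13.8 x 60 mm with its top at 95.5 mm. That matches the larger board. Next I'll descend and grip.

Run:
```python
from h import *
print(togo([461.5,341.2,66],2.979))
```

```text
(array([-0.0017,  0.0014,  0.1353]), array([ 0.0002, -0.0002,  0.0045]))
```

Scaled: 0.004 rad / 6.2832 = 0.0006.

Request:
{"method": "move_arm", "body": {"motion": [[0, 0, 0.0006, -0.0017, 0.0014, 0.05, 0.06], [0, 0, 0.0006, -0.0017, 0.0014, 0.1, 0.05], [0, 0, 0.0006, -0.0017, 0.0014, 0.13, 0.05], [0, 0, 0.0006, -0.0017, 0.0014, 0.135, 0.05], [0, 0, 0.0006, -0.0017, 0.0014, 0.135, 0.05]], "grip_force": 50}}

```text
clock: 1.82
eef_pos: [462.1, 341.3, 66.9]
tcp_rot: [3.141, 0.0, 2.98]
contact_force: [0.1, 0.0, 0.6]
opening: 0.585
grasp_force: 0.0
```

Request:
{"method": "move_arm", "body": {"motion": [[0, 0, 0, 0, 0, 0, 0.0], [0, 0, 0, 0, 0, 0, 0.0], [0, 0, 0, 0, 0, 0, 0.0], [0, 0, 0, 0, 0, 0, 0.0], [0, 0, 0, 0, 0, 0, 0.0]], "grip_force": 50}}

```text
clock: 2.45
eef_pos: [462.9, 341.0, 67.6]
tcp_rot: [3.14, 0.001, 2.979]
contact_force: [-0.7, 0.9, 7.5]
opening: 0.154
grasp_force: 49.9
```

Gripped: the opening is about 13 mm. Lifting straight up.

Request:
{"method": "move_arm", "body": {"motion": [[0, 0, 0, 0, 0, -0.01, 0.0], [0, 0, 0, 0, 0, -0.03, 0.0], [0, 0, 0, 0, 0, -0.07, 0.0], [0, 0, 0, 0, 0, -0.12, 0.0], [0, 0, 0, 0, 0, -0.16, 0.0], [0, 0, 0, 0, 0, -0.183, 0.0], [0, 0, 0, 0, 0, -0.183, 0.0]]}}

```text
clock: 3.32
eef_pos: [462.9, 340.9, 251.6]
tcp_rot: [3.139, 0.003, 2.979]
contact_force: [0.2, 0.7, -3.1]
opening: 0.154
grasp_force: 49.0
```

Run:
```python
from h import *
print(togo([416,57,250],np.radians(81.6)))
```

```text
(array([ 0.0003, -0.2878,  0.0008]), array([4.5000e-03, 1.0000e-04, 1.5545e+00]))
```

Scaled: 1.44 rad / 6.2832 = 0.2292.

Request:
{"method": "move_arm", "body": {"motion": [[0, 0, 0.0286, 0, -0.035, 0, 0], [0, 0, 0.0573, 0, -0.07, 0, 0], [0, 0, 0.0859, 0, -0.105, 0, 0], [0, 0, 0.1146, 0, -0.14, 0, 0], [0, 0, 0.1432, 0, -0.175, 0, 0], [0, 0, 0.1719, 0, -0.21, 0, 0], [0, 0, 0.2005, 0, -0.245, 0, 0], [0, 0, 0.2292, 0, -0.28, 0, 0]]}}

```text
clock: 4.32
eef_pos: [415.5, 62.9, 248.0]
tcp_rot: [-3.14, 0.0, 1.533]
contact_force: [0.4, -0.8, -1.8]
opening: 0.15
grasp_force: 49.2
```

Run:
```python
from h import *
print(togo([416,57,250],np.radians(81.6)))
```

```text
(array([-0.0059,  0.0007, -0.002 ]), array([-0.002 ,  0.0006,  0.1087]))
```

Scaled: 0.109 rad / 6.2832 = 0.0173.

Request:
{"method": "move_arm", "body": {"motion": [[0, 0, 0.0173, -0.006, 0.0007, -0.002, 0], [0, 0, 0.0173, -0.006, 0.0007, -0.002, 0], [0, 0, 0.0173, -0.006, 0.0007, -0.002, 0], [0, 0, 0.0173, -0.006, 0.0007, -0.002, 0]]}}

```text
clock: 4.82
eef_pos: [417.1, 58.5, 250.9]
tcp_rot: [-3.141, 0.0, 1.432]
contact_force: [0.1, -0.2, -1.0]
opening: 0.153
grasp_force: 49.2
```

Run:
```python
from h import *
s=sensors.sense();print(s["eef_pos"],s["tcp_rot"],s["clock"])
c,p,d=snap("wrist","w2")
cv2.imwrite("pics/w2b.png",cv2.convertScaleAbs(p[:,:,::-1],alpha=2.0,beta=20))
```

```text
[417.08461784  58.53759846 250.91464588] [-3.14089935e+00  1.34990256e-04  1.43193944e+00] 4.825
```

View pics/w2b.png

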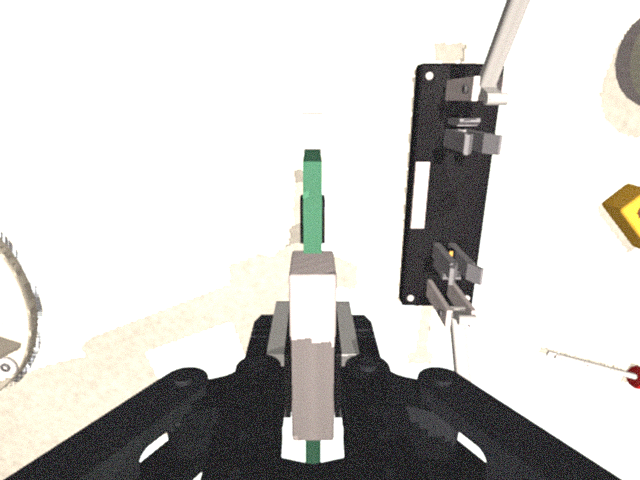

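The wrist view shows the held board down the middle column (about 313). The dock base spans (415,65) to (475,305), with guides near (465,135) and (455,260). I'll take the dock pose from the cloud.

Run:
```python
from h import *
c,p,d=load("w2");P=cloud(c,d);g=p.max(-1)
near=(np.abs(P[...,0]-535)<70)&(np.abs(P[...,1]-39)<130)
m=near&(P[...,2]>13)&(P[...,2]<23)
X=P[m];r=cv2.minAreaRect(X[:,:2].astype(np.float32));print("base",m.sum(),X[:,2].mean(),r)
# base outline incl. everything above, by dark mask on ray plane 18
v,u=np.nonzero(near&(g<60)&(P[...,2]<23)&(P[...,2]>13));X=ray(c,np.c_[u,v],18)[:,:2];r=cv2.minAreaRect(X.astype(np.float32));print("dark",r)
a=np.radians(81.6)
c0=np.array(r[0]);ey=np.array([np.cos(a),np.sin(a)]);ex=np.array([np.sin(a),-np.cos(a)])
L=lambda Q:np.c_[(Q[:,:2]-c0)@ex,(Q[:,:2]-c0)@ey,Q[:,2]]
for y0 in(-51,51):
    for lo,hi in((60,74),(74,84),(84,100)):
        Q=L(P[near&(P[...,2]>lo)&(P[...,2]<hi)]);Q=Q[abs(Q[:,1]-y0)<12]
        if len(Q):print(y0,lo,len(Q),"x",np.percentile(Q[:,0],[1,10,50,90,99]).round(1),"y",np.percentile(Q[:,1],[2,98]).round(1),Q[:,2].max().round(1))
# held board
s=sensors.sense()
T=Ro.from_euler("xyz",s["tcp_rot"]).inv().apply(P.reshape(-1,3)-s["eef_pos"]).reshape(P.shape)
hsv=cv2.cvtColor(p,cv2.COLOR_RGB2HSV)
gm=(hsv[...,0]>60)&(hsv[...,0]<95)&(hsv[...,1]>90)&(abs(T[...,1])<20)&(abs(T[...,2])<80)
Q=T[gm];print("green",gm.sum(),np.percentile(Q,[1,50,99],axis=0).round(1))
rm=(abs(T[...,1])<12)&(T[...,2]>-40)&(T[...,2]<-22)&(abs(T[...,0])<45)
Q=T[rm];print("rail",rm.sum(),np.percentile(Q,[1,50,99],axis=0).round(1),cv2.minAreaRect(Q[:,:2].astype(np.float32)))
```

```text
base 14376 17.604833708175374 ((537.44091796875, 39.275726318359375), (219.3037109375, 70.67340087890625), 81.54661560058594)
dark ((535.923583984375, 39.60276794433594), (217.0455322265625, 69.46060180664062), 81.50965118408203)
-51 60 322 x [-8.7 -8.3  5.6  8.3 11.4] y [-57.9 -44. ] 73.9
-51 74 321 x [-11.7 -10.4   9.6  13.4  14.9] y [-58.1 -44.2] 82.7
51 60 338 x [-8.7 -8.4  5.7  7.7  9. ] y [44.  57.6] 73.9
51 74 401 x [-11.5 -10.4   9.7  13.2  15.2] y [43.9 57.6] 83.4
green 3448 [[-53.9 -18.6 -79.5]
 [ 32.1   0.6 -10.7]
 [ 61.9  19.3  10.4]]
rail 9782 [[-26.7 -11.1 -38.1]
 [  8.1   0.6 -28.1]
 [ 32.   11.  -22.9]] ((2.0558242797851562, 0.3762035369873047), (23.948562622070312, 60.889305114746094), 87.67645263671875)
```

Run:
```python
from h import *
print(togo([536.7,37.5,160],1.4224))
```

```text
(array([-0.0042,  0.1214,  0.091 ]), array([-0.0005,  0.0001,  0.0093]))
```

Scaled: 0.009 rad / 6.2832 = 0.0014.

Request:
{"method": "move_arm", "body": {"motion": [[0, 0, 0.0014, -0.004, 0.04, 0, 0], [0, 0, 0.0014, -0.004, 0.08, 0, 0], [0, 0, 0.0014, -0.004, 0.115, 0, 0], [0, 0, 0.0014, -0.0042, 0.1214, 0.02, 0], [0, 0, 0.0014, -0.0042, 0.1214, 0.06, 0], [0, 0, 0.0014, -0.0042, 0.1214, 0.085, 0], [0, 0, 0.0014, -0.0042, 0.1214, 0.091, 0], [0, 0, 0.0014, -0.0042, 0.1214, 0.091, 0]]}}

```text
clock: 5.88
eef_pos: [537.1, 37.1, 160.5]
tcp_rot: [-3.142, 0.0, 1.421]
contact_force: [-0.3, 0.1, -1.0]
opening: 0.155
grasp_force: 49.4
```

Run:
```python
from h import *
print(togo([536.7,37.5,100],1.4224))
s=sensors.sense();R=Ro.from_euler("xyz",s["tcp_rot"])
c,p,d=snap("wrist","w3");P=cloud(c,d)
a=1.4224;c0=np.array([537.4,39.3]);ey=np.array([np.cos(a),np.sin(a)]);ex=np.array([np.sin(a),-np.cos(a)])
L=np.stack([(P[...,:2]-c0)@ex,(P[...,:2]-c0)@ey,P[...,2]],-1)
hsv=cv2.cvtColor(p,cv2.COLOR_RGB2HSV)
gm=(hsv[...,0]>60)&(hsv[...,0]<95)&(hsv[...,1]>90)&(abs(L[...,0])<20)&(abs(L[...,1])<80)&(L[...,2]>90)
Q=L[gm];print("green",gm.sum(),np.percentile(Q,[1,5,50,95,99],axis=0).round(1))
Q=L[gm&(L[...,1]>40)];print(np.percentile(Q,[1,5,50,95,99],axis=0).round(1))
for y0 in(-51,51):
  for lo,hi in((60,74),(74,86)):
    Q=L[(abs(L[...,0])<25)&(abs(L[...,1]-y0)<12)&(L[...,2]>lo)&(L[...,2]<hi)&~gm]
    if len(Q)>5:print(y0,lo,len(Q),np.percentile(Q[:,0],[1,10,50,90,99]).round(1),np.percentile(Q[:,1],[2,98]).round(1))
cv2.imwrite("pics/w3b.png",cv2.convertScaleAbs(p[:,:,::-1],alpha=2.5,beta=20))
```

```text
(array([ 0.0003, -0.0005,  0.0605]), array([-0.0001,  0.    , -0.0009]))
green 3812 [[-18.6 -56.1 149.7]
 [-16.2 -49.5 169. ]
 [  0.7  15.8 171.4]
 [ 16.8  59.  242. ]
 [ 19.4  59.7 244.9]]
[[ -2.8  40.1 144.7]
 [ -2.   41.  153.7]
 [  0.7  51.3 170.5]
 [  3.3  59.7 171.6]
 [  3.6  78.1 302.8]]
51 60 153 [-9.3 -6.5 -5.2  6.9  9.6] [44.2 58. ]
51 74 779 [-12.9 -11.6   6.3  12.3  13.4] [44.2 57.8]
```

View pics/w3b.png

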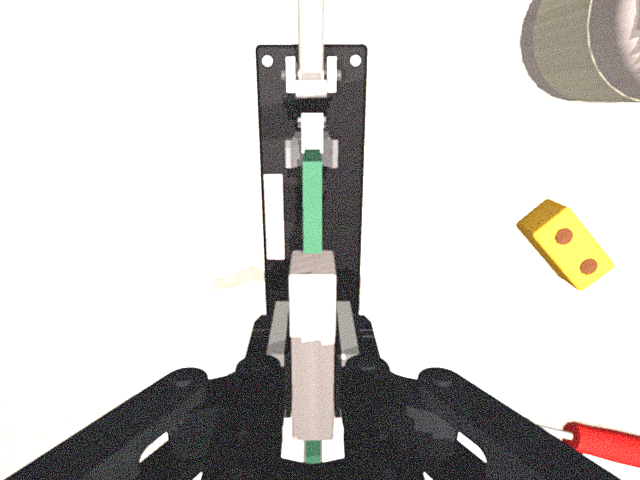

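The picture shows the board's green edge (column about 312) over the guides (285–338), and it is centred to within 0.5 mm in both axes. Lowering now.

Request:
{"method": "move_arm", "body": {"motion": [[0, 0, 0, 0.0003, -0.0005, 0.01, 0], [0, 0, 0, 0.0003, -0.0005, 0.02, 0], [0, 0, 0, 0.0003, -0.0005, 0.03, 0], [0, 0, 0, 0.0003, -0.0005, 0.036, 0], [0, 0, 0, 0.0003, -0.0005, 0.042, 0], [0, 0, 0, 0.0003, -0.0005, 0.048, 0], [0, 0, 0, 0.0003, -0.0005, 0.048, 0]]}}

```text
clock: 6.8
eef_pos: [536.2, 37.3, 111.8]
tcp_rot: [-3.141, 0.0, 1.421]
contact_force: [-0.4, -0.3, -1.8]
opening: 0.154
grasp_force: 49.6
```

Request:
{"method": "move_arm", "body": {"motion": [[0, 0, 0, 0, 0, 0.003, 0], [0, 0, 0, 0, 0, 0.006, 0], [0, 0, 0, 0, 0, 0.009, 0], [0, 0, 0, 0, 0, 0.009, 0]]}}

```text
clock: 7.3
eef_pos: [536.2, 37.2, 103.0]
tcp_rot: [-3.141, 0.0, 1.421]
contact_force: [0.0, -0.8, -2.0]
opening: 0.155
grasp_force: 49.6
```

Request:
{"method": "move_arm", "body": {"motion": [[0, 0, 0, 0, 0, 0.002, 0], [0, 0, 0, 0, 0, 0.004, 0], [0, 0, 0, 0, 0, 0.004, 0]]}}

```text
clock: 7.68
eef_pos: [536.3, 37.3, 99.1]
tcp_rot: [-3.141, 0.0, 1.421]
contact_force: [-1.0, -0.1, -2.6]
opening: 0.154
grasp_force: 49.6
```

Request:
{"method": "move_arm", "body": {"motion": [[0, 0, 0, 0, 0, 0.002, 0], [0, 0, 0, 0, 0, 0.003, 0], [0, 0, 0, 0, 0, 0.003, 0]]}}

```text
clock: 8.05
eef_pos: [536.4, 37.3, 96.2]
tcp_rot: [-3.141, 0.0, 1.421]
contact_force: [-0.3, 0.7, -1.0]
opening: 0.152
grasp_force: 49.6
```

Request:
{"method": "move_arm", "body": {"motion": [[0, 0, 0, 0, 0, 0.001, 0], [0, 0, 0, 0, 0, 0.002, 0], [0, 0, 0, 0, 0, 0.002, 0]]}}

```text
clock: 8.43
eef_pos: [536.6, 37.3, 94.8]
tcp_rot: [3.141, -0.0, 1.421]
contact_force: [-3.0, -0.0, 5.8]
opening: 0.154
grasp_force: 50.7
```

Request:
{"method": "move_arm", "body": {"motion": [[0, 0, 0, 0, 0, 0.001, 0], [0, 0, 0, 0, 0, 0.002, 0], [0, 0, 0, 0, 0, 0.002, 0]]}}

```text
clock: 8.8
eef_pos: [536.7, 37.3, 93.0]
tcp_rot: [3.141, -0.0, 1.421]
contact_force: [-3.1, -0.3, 8.1]
opening: 0.156
grasp_force: 51.0
```

The strips were felt at a TCP height of about 95 mm, so the bottom edge is near 39.4 mm, inside the expected 34–46. Releasing.

Request:
{"method": "move_arm", "body": {"motion": [[0, 0, 0, 0, 0, -0.001, 0.02], [0, 0, 0, 0, 0, -0.001, 0.035], [0, 0, 0, 0, 0, -0.001, 0.05], [0, 0, 0, 0, 0, -0.001, 0.05], [0, 0, 0, 0, 0, -0.02, 0.05], [0, 0, 0, 0, 0, -0.06, 0.05], [0, 0, 0, 0, 0, -0.11, 0.05], [0, 0, 0, 0, 0, -0.14, 0.05]]}}

```text
clock: 9.8
eef_pos: [537.1, 37.3, 234.7]
tcp_rot: [3.139, -0.001, 1.421]
contact_force: [0.3, 0.3, -0.2]
opening: 0.583
grasp_force: 0.0
```

```bash
cat >> h.py <<'E'
C0=np.array([537.4,39.3]);A=1.4224;EY=np.array([np.cos(A),np.sin(A)]);EX=np.array([np.sin(A),-np.cos(A)])
def loc(P): return np.stack([(P[...,:2]-C0)@EX,(P[...,:2]-C0)@EY,P[...,2]],-1)
def levers(n,tag):
    c,p,d=snap(n,tag);L=loc(cloud(c,d))
    for s in(1,-1):
        Q=L[(abs(L[...,0])<16)&(s*L[...,1]>93)&(s*L[...,1]<180)&(L[...,2]>76)&(L[...,2]<160)]
        if len(Q)>20:
            r=np.hypot(s*Q[:,1]-89,Q[:,2]-70);e=Q[(r>40)&(r<66)];t=Q[r>68]
            th=np.arctan2(s*e[:,1]-89,e[:,2]-70)
            print(n,s,len(Q),"rmax",r.max().round(1),"lean",np.median(th).round(3),"tip",np.median(t,axis=0).round(1) if len(t) else None)
E
python3 - <<'E'
from h import *
print(sensors.sense()["eef_pos"],sensors.sense()["clock"])
levers("wrist","w4");levers("scene","s4");levers("top","t4")
c,p,d=load("w4");L=loc(cloud(c,d));hsv=cv2.cvtColor(p,cv2.COLOR_RGB2HSV)
m=(abs(L[...,0])<15)&(abs(L[...,1])<70)&(L[...,2]>98)&(L[...,2]<140)
Q=L[m];Q=Q[Q[:,2]>np.percentile(Q[:,2],80)-4];print("rail",len(Q),np.median(Q,0),cv2.minAreaRect(Q[:,:2].astype(np.float32)))
cv2.imwrite("pics/w4b.png",cv2.convertScaleAbs(p[:,:,::-1],alpha=2.5,beta=20))
E
```

```text
[537.13956519  37.31711722 234.7139315 ] 9.8
wrist 1 1548 rmax 55.2 lean 0.851 tip None
wrist -1 1957 rmax 81.6 lean 0.87 tip [   0.2 -145.7  118.7]
scene 1 133 rmax 87.0 lean 0.861 tip [  2.7 151.7 118. ]
scene -1 178 rmax 82.1 lean 0.91 tip [   3.  -147.5  116.6]
top 1 162 rmax 82.7 lean 0.85 tip [ -3.1 147.4 119.9]
top -1 77 rmax 84.9 lean 0.898 tip [  -1.9 -149.7  118.9]
rail 2107 [5.93116353e-02 1.46372692e+00 1.23412282e+02] ((-0.10141754150390625, 0.03865242004394531), (14.010126113891602, 59.80952072143555), 0.2077604979276657)
```

View pics/w4b.png

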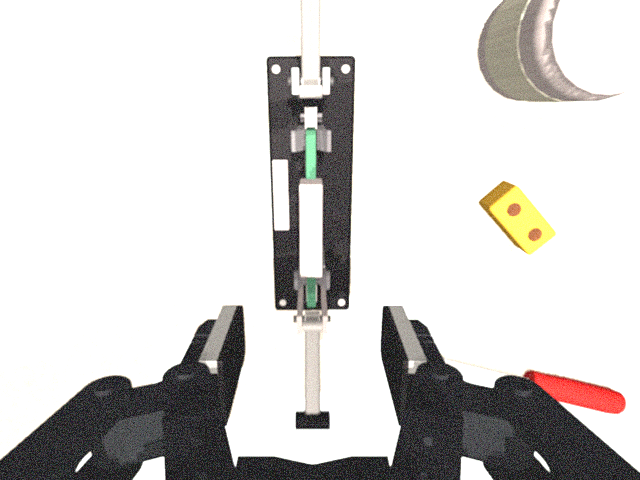

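The picture shows the board seated between the guides, with its rail at (312,228) and its centre within 0.1 mm. The bottom edge is at 39.4 mm, and both levers lean out about 0.86 rad, so their joint value is near 1.21. Next I'll go outside the right lever with the fingers shut.

Request:
{"method": "move_arm", "body": {"motion": [[0, 0, 0, -0.04, 0, 0, 0], [0, 0, 0, -0.09, 0, 0, 0], [0, 0, 0, -0.14, 0, 0, 0], [0, 0, 0, -0.174, 0, 0, 0], [0, 0, 0, -0.174, 0, 0.04, 0], [0, 0, 0, -0.174, 0, 0.08, 0], [0, 0, 0, -0.174, 0, 0.118, 0], [0, 0, 0, -0.174, 0, 0.124, 0]], "grip_force": 60}}

```text
clock: 10.95
eef_pos: [507.6, -134.1, 104.8]
tcp_rot: [-3.135, -0.001, 1.421]
contact_force: [-0.4, -0.2, -0.2]
opening: 0.004
grasp_force: 0.0
```

```bash
cat >> h.py <<'E'
def st():
    s=sensors.sense(); l=loc(s["eef_pos"]); f=s["contact_force"]
    print("t",round(s["clock"],2),"local",l.round(1),"F y",round(f[:2]@EY,1),"x",round(f[:2]@EX,1),"z",round(f[2],1),"op",round(s["opening"],3),"rot",np.round(s["tcp_rot"],4)); return l,s
E
python3 - <<'E'
from h import *
st()
for ph in np.arange(0.86,-0.75,-0.1): print(round(ph,2),"y",round(89+75*np.sin(ph)+18,1),"z",round(62+75*np.cos(ph),1))
E
```

```text
t 10.95 local [  -3.9 -175.9  104.8] F y -0.3 x -0.4 z -0.2 op 0.004 rot [-3.1347e+00 -8.0000e-04  1.4207e+00]
0.86 y 163.8 z 110.9
0.76 y 158.7 z 116.4
0.66 y 153.0 z 121.2
0.56 y 146.8 z 125.5
0.46 y 140.3 z 129.2
0.36 y 133.4 z 132.2
0.26 y 126.3 z 134.5
0.16 y 118.9 z 136.0
0.06 y 111.5 z 136.9
-0.04 y 104.0 z 136.9
-0.14 y 96.5 z 136.3
-0.24 y 89.2 z 134.9
-0.34 y 82.0 z 132.7
-0.44 y 75.1 z 129.9
-0.54 y 68.4 z 126.3
-0.64 y 62.2 z 122.2
-0.74 y 56.4 z 117.4
```

Request:
{"method": "move_arm", "body": {"motion": [[0, 0, 0, 0, 0, 0, 0], [0, 0, 0, 0, 0, 0, 0]]}}

```text
clock: 11.2
eef_pos: [511.3, -135.0, 109.5]
tcp_rot: [3.14, 0.0, 1.421]
contact_force: [0.4, 0.3, 0.5]
opening: -0.004
grasp_force: 0.0
```

```bash
python3 -c "
from h import *
st()"
```

```text
t 11.2 local [  -0.  -176.2  109.5] F y 0.3 x 0.4 z 0.5 op -0.004 rot [3.1397e+00 2.0000e-04 1.4208e+00]
```

Request:
{"method": "move_arm", "body": {"motion": [[0, 0, 0, 0.006, 0, -0.001, 0], [0, 0, 0, 0.012, 0, -0.003, 0], [0, 0, 0, 0.018, 0, -0.007, 0], [0, 0, 0, 0.023, 0, -0.0115, 0], [0, 0, 0, 0.023, 0, -0.0115, 0]]}}

```text
clock: 11.82
eef_pos: [514.5, -115.8, 123.0]
tcp_rot: [3.138, 0.007, 1.424]
contact_force: [-11.1, -24.1, 24.9]
opening: -0.002
grasp_force: 14.3
```

```bash
python3 -c "
from h import *
st();levers('top','t5');levers('scene','s5')"
```

```text
t 11.82 local [   0.3 -156.8  123. ] F y -25.5 x -7.4 z 24.9 op -0.002 rot [3.1385 0.007  1.4237]
top 1 168 rmax 81.6 lean 0.851 tip [ -3.  147.  119.5]
top -1 74 rmax 54.1 lean 0.661 tip None
scene 1 137 rmax 85.3 lean 0.86 tip [  2.4 152.2 117.8]
scene -1 302 rmax 112.8 lean 0.69 tip [   4.8 -146.4  137.3]
```

Request:
{"method": "move_arm", "body": {"motion": [[0, 0, 0, 0, 0, -0.0025, 0], [0, 0, 0, 0, 0, -0.0025, 0]]}}

```text
clock: 12.18
eef_pos: [514.4, -114.6, 124.6]
tcp_rot: [3.139, 0.005, 1.422]
contact_force: [-6.6, -17.5, 15.5]
opening: 0.0
grasp_force: 10.0
```

```bash
python3 -c "
from h import *
st();levers('top','t6')
c,p,d=snap('scene','s6');cv2.imwrite('pics/s6b.png',cv2.resize(p[180:310,230:430,::-1],None,fx=4,fy=4,interpolation=2))"
```

```text
t 12.18 local [   0.  -155.6  124.6] F y -18.3 x -3.9 z 15.5 op 0.0 rot [3.1389 0.0046 1.4224]
top 1 171 rmax 83.1 lean 0.837 tip [ -3.5 147.6 119.9]
top -1 75 rmax 55.1 lean 0.637 tip None
```

View pics/s6b.png

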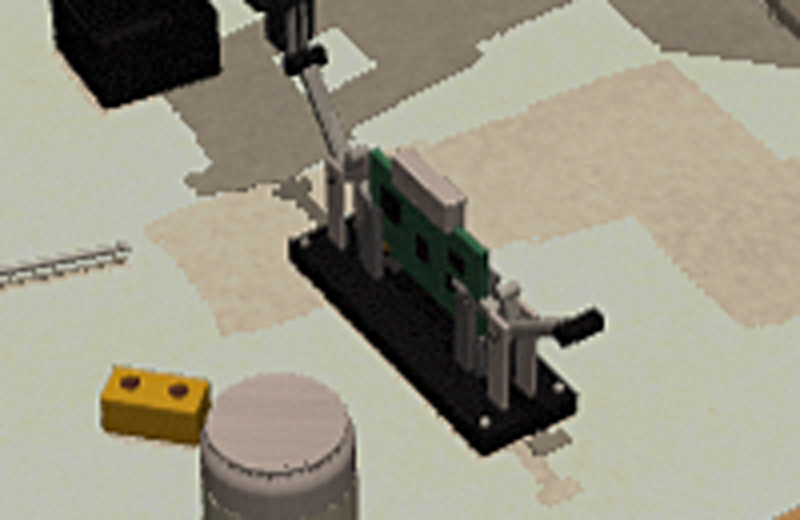

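The crop shows the fingertips barely overlapping the roller at (305,60), so they are wedging on their end edge. I'll back off, drop lower and push again with the side of the fingers.

Request:
{"method": "move_arm", "body": {"motion": [[0, 0, 0, -0.006, 0, 0, 0], [0, 0, 0, -0.012, 0, 0.003, 0], [0, 0, 0, -0.012, 0, 0.012, 0], [0, 0, 0, -0.012, 0, 0.012, 0]]}}

```text
clock: 12.78
eef_pos: [511.3, -123.5, 109.1]
tcp_rot: [-3.139, -0.0, 1.421]
contact_force: [0.3, 0.6, -0.1]
opening: -0.001
grasp_force: 0.0
```

```bash
python3 -c "
from h import *
st()"
```

```text
t 12.78 local [  -1.8 -164.9  109.1] F y 0.6 x 0.2 z -0.1 op -0.001 rot [-3.1395e+00 -4.0000e-04  1.4208e+00]
```

Request:
{"method": "move_arm", "body": {"motion": [[0, 0, 0, 0.004, 0, 0, 0], [0, 0, 0, 0.008, 0, -0.0005, 0], [0, 0, 0, 0.01, 0, -0.0015, 0], [0, 0, 0, 0.012, 0, -0.003, 0], [0, 0, 0, 0.012, 0, -0.003, 0]]}}

```text
clock: 13.4
eef_pos: [513.9, -112.4, 113.7]
tcp_rot: [3.141, 0.001, 1.421]
contact_force: [-1.6, -3.6, 2.7]
opening: 0.006
grasp_force: 2.3
```

```bash
python3 -c "
from h import *
st();levers('top','t7')"
```

```text
t 13.4 local [  -0.8 -153.5  113.7] F y -3.8 x -1.0 z 2.7 op 0.006 rot [3.1413e+00 1.0000e-03 1.4215e+00]
top 1 167 rmax 82.6 lean 0.84 tip [ -3.3 147.2 119.2]
top -1 68 rmax 54.8 lean 0.591 tip None
```

Request:
{"method": "move_arm", "body": {"motion": [[0, 0, 0, 0.003, 0.0005, -0.0023, 0], [0, 0, 0, 0.0064, 0.0005, -0.0046, 0], [0, 0, 0, 0.0097, 0.0005, -0.0066, 0], [0, 0, 0, 0.0131, 0.0005, -0.0086, 0], [0, 0, 0, 0.0166, 0.0005, -0.0103, 0], [0, 0, 0, 0.0202, 0.0005, -0.0118, 0], [0, 0, 0, 0.0238, 0.0005, -0.0132, 0], [0, 0, 0, 0.0238, 0.0005, -0.0132, 0]]}}

```text
clock: 14.45
eef_pos: [518.2, -88.8, 127.1]
tcp_rot: [3.141, 0.001, 1.421]
contact_force: [-0.7, -3.6, 4.0]
opening: -0.002
grasp_force: 2.2
```

```bash
python3 -c "
from h import *
st();levers('top','t7')"
```

```text
t 14.45 local [  -0.  -129.6  127.1] F y -3.6 x -0.2 z 4.0 op -0.002 rot [3.1407e+00 7.0000e-04 1.4212e+00]
top 1 168 rmax 82.6 lean 0.851 tip [ -3.7 147.3 119.8]
```

Request:
{"method": "move_arm", "body": {"motion": [[0, 0, 0, 0.0037, 0, -0.0022, 0], [0, 0, 0, 0.0074, 0, -0.0035, 0], [0, 0, 0, 0.0111, 0, -0.0045, 0], [0, 0, 0, 0.0148, 0, -0.0052, 0], [0, 0, 0, 0.0185, 0, -0.0058, 0], [0, 0, 0, 0.0185, 0, -0.0058, 0]]}}

```text
clock: 15.25
eef_pos: [520.8, -69.8, 132.4]
tcp_rot: [3.141, -0.0, 1.421]
contact_force: [0.3, -0.5, 0.7]
opening: 0.002
grasp_force: 0.6
```

```bash
cat >> h.py <<'E'
def push(s,half=15.0):
    l,S=st(); y=s*l[1]; ph=np.arcsin((y-half-7-89)/75); f=S["contact_force"]; fi=s*(f[:2]@EY); fz=-f[2]
    print("lean",ph.round(3),"joint",(ph+.35).round(3),"tipF",round((fi*75*np.cos(ph)+fz*(75*np.sin(ph)+7))/75,1))
E
python3 -c "
from h import *
push(-1)"
```

```text
t 15.25 local [  -0.2 -110.4  132.4] F y -0.5 x 0.4 z 0.7 op 0.002 rot [ 3.1414e+00 -5.0000e-04  1.4209e+00]
lean -0.008 joint 0.342 tipF 0.4
```

Request:
{"method": "move_arm", "body": {"motion": [[0, 0, 0, 0.002, 0, -0.0003, 0], [0, 0, 0, 0.004, 0, -0.0005, 0], [0, 0, 0, 0.006, 0, -0.0006, 0]]}}

```text
clock: 15.62
eef_pos: [521.6, -64.3, 132.9]
tcp_rot: [3.142, 0.0, 1.421]
contact_force: [0.1, -4.6, 1.6]
opening: -0.004
grasp_force: 2.0
```

```bash
python3 -c "
from h import *
push(-1)"
```

```text
t 15.62 local [  -0.3 -104.8  132.9] F y -4.5 x 0.8 z 1.6 op -0.004 rot [3.1416e+00 1.0000e-04 1.4207e+00]
lean -0.082 joint 0.268 tipF 4.5
```

Request:
{"method": "move_arm", "body": {"motion": [[0, 0, 0, 0.002, 0, -0.0001, 0], [0, 0, 0, 0.004, 0, 0, 0], [0, 0, 0, 0.006, 0, 0.0001, 0]]}}

```text
clock: 16.0
eef_pos: [522.5, -58.4, 133.0]
tcp_rot: [3.141, 0.0, 1.421]
contact_force: [-0.3, -4.3, 3.3]
opening: 0.001
grasp_force: 2.3
```

```bash
python3 -c "
from h import *
push(-1)"
```

```text
t 16.0 local [ -0.3 -98.8 133. ] F y -4.3 x 0.4 z 3.3 op 0.001 rot [3.1414e+00 1.0000e-04 1.4208e+00]
lean -0.164 joint 0.186 tipF 4.5
```

Request:
{"method": "move_arm", "body": {"motion": [[0, 0, 0, 0.0015, 0, 0.0001, 0], [0, 0, 0, 0.003, 0, 0.0002, 0], [0, 0, 0, 0.0045, 0, 0.0004, 0]]}}

```text
clock: 16.38
eef_pos: [523.1, -53.9, 132.4]
tcp_rot: [-3.142, 0.0, 1.421]
contact_force: [-1.1, -5.2, 3.0]
opening: -0.007
grasp_force: 2.3
```

```bash
python3 -c "
from h import *
push(-1)"
```

```text
t 16.38 local [ -0.3 -94.3 132.4] F y -5.3 x -0.4 z 3.0 op -0.007 rot [-3.1416  0.      1.4208]
lean -0.225 joint 0.125 tipF 5.5
```

Request:
{"method": "move_arm", "body": {"motion": [[0, 0, 0, 0.0012, 0, 0.0001, 0], [0, 0, 0, 0.0024, 0, 0.0003, 0], [0, 0, 0, 0.0036, 0, 0.0005, 0]]}}

```text
clock: 16.75
eef_pos: [523.7, -50.4, 131.9]
tcp_rot: [-3.142, 0.0, 1.421]
contact_force: [-1.6, -5.4, 4.7]
opening: 0.0
grasp_force: 2.4
```

```bash
python3 -c "
from h import *
push(-1)"
```

```text
t 16.75 local [ -0.3 -90.7 131.9] F y -5.6 x -0.7 z 4.7 op 0.0 rot [-3.1415e+00  1.0000e-04  1.4208e+00]
lean -0.274 joint 0.076 tipF 6.2
```

Request:
{"method": "move_arm", "body": {"motion": [[0, 0, 0, 0.001, 0, 0.0001, 0], [0, 0, 0, 0.002, 0, 0.0003, 0], [0, 0, 0, 0.003, 0, 0.0005, 0]]}}

```text
clock: 17.12
eef_pos: [524.1, -47.4, 131.4]
tcp_rot: [-3.141, 0.0, 1.421]
contact_force: [-1.5, -4.6, 4.0]
opening: -0.002
grasp_force: 2.6
```

```bash
python3 -c "
from h import *
push(-1)"
```

```text
t 17.12 local [ -0.4 -87.7 131.4] F y -4.7 x -0.8 z 4.0 op -0.002 rot [-3.1415e+00  1.0000e-04  1.4208e+00]
lean -0.315 joint 0.035 tipF 5.4
```

Request:
{"method": "move_arm", "body": {"motion": [[0, 0, 0, 0.0008, 0, 0.0001, 0], [0, 0, 0, 0.0016, 0, 0.0003, 0], [0, 0, 0, 0.0016, 0, 0.0003, 0]]}}

```text
clock: 17.5
eef_pos: [524.3, -45.9, 131.0]
tcp_rot: [-3.141, 0.0, 1.421]
contact_force: [-1.2, -5.1, 2.9]
opening: -0.002
grasp_force: 2.6
```

```bash
python3 -c "
from h import *
push(-1)"
```

```text
t 17.5 local [ -0.4 -86.2 131. ] F y -5.2 x -0.4 z 2.9 op -0.002 rot [-3.1415e+00  1.0000e-04  1.4208e+00]
lean -0.337 joint 0.013 tipF 5.6
```

Request:
{"method": "move_arm", "body": {"motion": [[0, 0, 0, 0.001, 0, 0.0002, 0], [0, 0, 0, 0.002, 0, 0.0005, 0], [0, 0, 0, 0.002, 0, 0.0005, 0]]}}

```text
clock: 17.88
eef_pos: [524.6, -44.0, 130.5]
tcp_rot: [-3.141, 0.0, 1.421]
contact_force: [-0.2, -6.0, 2.9]
opening: 0.0
grasp_force: 3.1
```

```bash
python3 -c "
from h import *
push(-1)"
```

```text
t 17.88 local [ -0.4 -84.2 130.5] F y -5.9 x 0.7 z 2.9 op 0.0 rot [-3.1415e+00  2.0000e-04  1.4209e+00]
lean -0.365 joint -0.015 tipF 6.3
```

Request:
{"method": "move_arm", "body": {"motion": [[0, 0, 0, 0.001, 0, 0.0002, 0], [0, 0, 0, 0.002, 0, 0.0005, 0], [0, 0, 0, 0.002, 0, 0.0005, 0]]}}

```text
clock: 18.25
eef_pos: [524.9, -42.1, 130.1]
tcp_rot: [-3.141, 0.0, 1.421]
contact_force: [-0.6, -6.4, 4.1]
opening: -0.001
grasp_force: 3.5
```

```bash
python3 -c "
from h import *
push(-1)"
```

```text
t 18.25 local [ -0.3 -82.3 130.1] F y -6.4 x 0.4 z 4.1 op -0.001 rot [-3.1415e+00  4.0000e-04  1.4210e+00]
lean -0.392 joint -0.042 tipF 7.1
```

Request:
{"method": "move_arm", "body": {"motion": [[0, 0, 0, 0.001, 0, 0.0002, 0], [0, 0, 0, 0.002, 0, 0.0005, 0], [0, 0, 0, 0.002, 0, 0.0005, 0]]}}

```text
clock: 18.62
eef_pos: [525.2, -40.2, 129.5]
tcp_rot: [-3.141, 0.0, 1.421]
contact_force: [-1.7, -6.0, 2.8]
opening: 0.003
grasp_force: 3.6
```

```bash
python3 -c "
from h import *
push(-1)"
```

```text
t 18.62 local [ -0.4 -80.4 129.5] F y -6.2 x -0.8 z 2.8 op 0.003 rot [-3.1414e+00  5.0000e-04  1.4210e+00]
lean -0.42 joint -0.07 tipF 6.6
```

Request:
{"method": "move_arm", "body": {"motion": [[0, 0, 0, 0.0007, 0, 0.0002, 0], [0, 0, 0, 0.0014, 0, 0.0004, 0], [0, 0, 0, 0.0014, 0, 0.0004, 0]]}}

```text
clock: 19.0
eef_pos: [525.3, -38.8, 129.1]
tcp_rot: [-3.141, 0.001, 1.421]
contact_force: [-0.7, -7.5, 3.7]
opening: 0.001
grasp_force: 3.7
```

```bash
python3 -c "
from h import *
push(-1)"
```

```text
t 19.0 local [ -0.4 -79.1 129.1] F y -7.5 x 0.4 z 3.7 op 0.001 rot [-3.1414e+00  6.0000e-04  1.4210e+00]
lean -0.44 joint -0.09 tipF 8.0
```

Request:
{"method": "move_arm", "body": {"motion": [[0, 0, 0, 0.0006, 0, 0.0002, 0], [0, 0, 0, 0.0012, 0, 0.0004, 0], [0, 0, 0, 0.0012, 0, 0.0004, 0]]}}

```text
clock: 19.38
eef_pos: [525.5, -37.7, 128.7]
tcp_rot: [-3.141, 0.001, 1.421]
contact_force: [-0.9, -6.3, 3.1]
opening: 0.004
grasp_force: 3.7
```

```bash
python3 -c "
from h import *
push(-1)"
```

```text
t 19.38 local [ -0.4 -77.9 128.7] F y -6.4 x 0.1 z 3.1 op 0.004 rot [-3.1414e+00  6.0000e-04  1.4210e+00]
lean -0.458 joint -0.108 tipF 6.8
```

Request:
{"method": "move_arm", "body": {"motion": [[0, 0, 0, 0.0006, 0, 0.0002, 0], [0, 0, 0, 0.0012, 0, 0.0004, 0], [0, 0, 0, 0.0012, 0, 0.0004, 0]]}}

```text
clock: 19.75
eef_pos: [525.7, -36.5, 128.3]
tcp_rot: [-3.141, 0.001, 1.421]
contact_force: [-1.9, -7.1, 3.2]
opening: 0.003
grasp_force: 3.8
```

```bash
python3 -c "
from h import *
push(-1)"
```

```text
t 19.75 local [ -0.4 -76.7 128.3] F y -7.3 x -0.9 z 3.2 op 0.003 rot [-3.1413e+00  7.0000e-04  1.4210e+00]
lean -0.475 joint -0.125 tipF 7.7
```

Request:
{"method": "move_arm", "body": {"motion": [[0, 0, 0, 0.0005, 0, 0.0002, 0], [0, 0, 0, 0.001, 0, 0.0003, 0], [0, 0, 0, 0.001, 0, 0.0003, 0]]}}

```text
clock: 20.12
eef_pos: [525.8, -35.7, 128.0]
tcp_rot: [-3.141, 0.001, 1.421]
contact_force: [-1.9, -8.0, 3.5]
opening: 0.003
grasp_force: 4.4
```

```bash
python3 -c "
from h import *
push(-1)"
```

```text
t 20.12 local [ -0.4 -75.9 128. ] F y -8.2 x -0.7 z 3.5 op 0.003 rot [-3.1412e+00  1.0000e-03  1.4212e+00]
lean -0.487 joint -0.137 tipF 8.5
```

Request:
{"method": "move_arm", "body": {"motion": [[0, 0, 0, 0.0004, 0, 0.0001, 0], [0, 0, 0, 0.0007, 0, 0.0002, 0], [0, 0, 0, 0.0007, 0, 0.0002, 0]]}}

```text
clock: 20.5
eef_pos: [525.9, -35.2, 127.8]
tcp_rot: [-3.141, 0.001, 1.421]
contact_force: [-2.1, -9.2, 3.4]
opening: 0.0
grasp_force: 5.1
```

```bash
python3 -c "
from h import *
push(-1)"
```

```text
t 20.5 local [ -0.4 -75.4 127.8] F y -9.4 x -0.7 z 3.4 op 0.0 rot [-3.1413e+00  1.3000e-03  1.4211e+00]
lean -0.494 joint -0.144 tipF 9.6
```

Request:
{"method": "move_arm", "body": {"motion": [[0, 0, 0, 0.0003, 0, 0.0001, 0], [0, 0, 0, 0.0006, 0, 0.0002, 0], [0, 0, 0, 0.0006, 0, 0.0002, 0]]}}

```text
clock: 20.88
eef_pos: [525.9, -34.8, 127.7]
tcp_rot: [-3.141, 0.002, 1.421]
contact_force: [-1.9, -10.9, 4.2]
opening: 0.004
grasp_force: 5.7
```

```bash
python3 -c "
from h import *
push(-1)"
```

```text
t 20.88 local [ -0.4 -75.  127.7] F y -11.1 x -0.3 z 4.2 op 0.004 rot [-3.1413e+00  1.6000e-03  1.4213e+00]
lean -0.501 joint -0.151 tipF 11.3
```

Request:
{"method": "move_arm", "body": {"motion": [[0, 0, 0, 0.0002, 0, 0.0001, 0], [0, 0, 0, 0.0004, 0, 0.0001, 0], [0, 0, 0, 0.0004, 0, 0.0001, 0]]}}

```text
clock: 21.25
eef_pos: [526.0, -34.5, 127.6]
tcp_rot: [-3.141, 0.002, 1.421]
contact_force: [-1.6, -11.6, 5.0]
opening: 0.001
grasp_force: 6.1
```

```bash
python3 -c "
from h import *
push(-1)"
```

```text
t 21.25 local [ -0.4 -74.7 127.6] F y -11.7 x 0.1 z 5.0 op 0.001 rot [-3.1414e+00  1.8000e-03  1.4214e+00]
lean -0.505 joint -0.155 tipF 12.2
```

The right stop is clear: force rose from 7.5 to 12.2 N within about 2 mm. Next is the left lever.

Request:
{"method": "move_arm", "body": {"motion": [[0, 0, 0, -0.006, 0, 0, 0], [0, 0, 0, -0.025, 0, 0, 0], [0, 0, 0, -0.025, 0, -0.05, 0], [0, 0, 0, -0.015, 0, -0.1, 0], [0, 0, 0, 0.04, 0, -0.105, 0], [0, 0, 0, 0.1, 0, -0.105, 0], [0, 0, 0, 0.155, 0, -0.105, 0], [0, 0, 0, 0.21, 0, -0.105, 0]]}}

```text
clock: 22.25
eef_pos: [557.7, 175.2, 232.4]
tcp_rot: [-3.141, -0.0, 1.42]
contact_force: [1.2, 0.3, -0.6]
opening: -0.001
grasp_force: 0.0
```

Request:
{"method": "move_arm", "body": {"motion": [[0, 0, 0, 0.043, 0, 0, 0], [0, 0, 0, 0.043, 0, 0, 0], [0, 0, 0, 0.043, 0, 0.05, 0], [0, 0, 0, 0.043, 0, 0.1, 0], [0, 0, 0, 0.043, 0, 0.128, 0], [0, 0, 0, 0.043, 0, 0.128, 0], [0, 0, 0, 0.043, 0, 0.128, 0]]}}

```text
clock: 23.12
eef_pos: [564.8, 216.1, 105.7]
tcp_rot: [3.141, -0.001, 1.42]
contact_force: [-1.1, -1.3, 0.4]
opening: 0.003
grasp_force: 0.0
```

```bash
python3 -c "
from h import *
st();levers('top','t8')"
```

```text
t 23.12 local [  1.  178.9 105.7] F y -1.4 x -0.9 z 0.4 op 0.003 rot [ 3.1406e+00 -6.0000e-04  1.4201e+00]
top 1 70 rmax 51.5 lean 0.802 tip None
```

Request:
{"method": "move_arm", "body": {"motion": [[0, 0, 0, -0.006, 0, 0, 0], [0, 0, 0, -0.011, 0, 0, 0], [0, 0, 0, -0.015, 0, -0.004, 0], [0, 0, 0, -0.019, 0, -0.008, 0], [0, 0, 0, -0.023, 0, -0.012, 0], [0, 0, 0, -0.026, 0, -0.015, 0], [0, 0, 0, -0.026, 0, -0.015, 0]]}}

```text
clock: 24.05
eef_pos: [560.7, 191.7, 120.7]
tcp_rot: [3.14, -0.002, 1.42]
contact_force: [-0.9, 5.0, 3.5]
opening: 0.0
grasp_force: 2.3
```

```bash
python3 -c "
from h import *
push(1)"
```

```text
t 24.05 local [  0.5 154.2 120.7] F y 4.8 x -1.6 z 3.5 op 0.0 rot [ 3.1403e+00 -2.0000e-03  1.4204e+00]
lean 0.613 joint 0.963 tipF 1.5
```

Request:
{"method": "move_arm", "body": {"motion": [[0, 0, 0, -0.003, 0, -0.0022, 0], [0, 0, 0, -0.0064, 0, -0.0042, 0], [0, 0, 0, -0.0097, 0, -0.006, 0], [0, 0, 0, -0.0131, 0, -0.0076, 0], [0, 0, 0, -0.0166, 0, -0.009, 0], [0, 0, 0, -0.0202, 0, -0.0102, 0], [0, 0, 0, -0.0238, 0, -0.0112, 0], [0, 0, 0, -0.0238, 0, -0.0112, 0]]}}

```text
clock: 25.05
eef_pos: [558.1, 168.4, 132.5]
tcp_rot: [3.138, -0.003, 1.421]
contact_force: [1.3, 4.9, 4.5]
opening: 0.001
grasp_force: 2.8
```

```bash
python3 -c "
from h import *
push(1)"
```

```text
t 25.05 local [  1.4 130.7 132.5] F y 5.1 x 0.5 z 4.5 op 0.001 rot [ 3.1383e+00 -2.8000e-03  1.4205e+00]
lean 0.266 joint 0.616 tipF 3.3
```

Request:
{"method": "move_arm", "body": {"motion": [[0, 0, 0, -0.0037, 0, -0.001, 0], [0, 0, 0, -0.0074, 0, -0.0018, 0], [0, 0, 0, -0.0111, 0, -0.0025, 0], [0, 0, 0, -0.0148, 0, -0.003, 0], [0, 0, 0, -0.0185, 0, -0.0032, 0], [0, 0, 0, -0.0185, 0, -0.0032, 0]]}}

```text
clock: 25.8
eef_pos: [554.6, 149.3, 134.8]
tcp_rot: [3.14, -0.001, 1.421]
contact_force: [0.9, 3.9, 3.4]
opening: -0.0
grasp_force: 2.1
```

```bash
python3 -c "
from h import *
push(1)"
```

```text
t 25.8 local [  0.8 111.4 134.8] F y 3.9 x 0.3 z 3.4 op -0.0 rot [ 3.1398e+00 -1.1000e-03  1.4206e+00]
lean 0.005 joint 0.355 tipF 3.6
```

Continuing to just past where the claw meets the ear, then in finer steps.

Request:
{"method": "move_arm", "body": {"motion": [[0, 0, 0, -0.003, 0, 0, 0], [0, 0, 0, -0.006, 0, 0.0002, 0], [0, 0, 0, -0.009, 0, 0.0005, 0], [0, 0, 0, -0.012, 0, 0.001, 0], [0, 0, 0, -0.015, 0, 0.0015, 0], [0, 0, 0, -0.015, 0, 0.0015, 0]]}}

```text
clock: 26.55
eef_pos: [551.5, 134.1, 132.4]
tcp_rot: [-3.141, 0.0, 1.421]
contact_force: [1.0, 3.6, 3.0]
opening: 0.001
grasp_force: 2.0
```

```bash
python3 -c "
from h import *
push(1)"
```

```text
t 26.55 local [-1.000e-01  9.590e+01  1.324e+02] F y 3.7 x 0.5 z 3.0 op 0.001 rot [-3.1414  0.      1.4206]
lean -0.203 joint 0.147 tipF 3.9
```

Request:
{"method": "move_arm", "body": {"motion": [[0, 0, 0, -0.0015, 0, 0.0002, 0], [0, 0, 0, -0.003, 0, 0.0005, 0], [0, 0, 0, -0.0045, 0, 0.0009, 0], [0, 0, 0, -0.006, 0, 0.0013, 0], [0, 0, 0, -0.006, 0, 0.0013, 0]]}}

```text
clock: 27.18
eef_pos: [550.7, 128.4, 131.2]
tcp_rot: [-3.142, -0.0, 1.421]
contact_force: [1.5, 4.9, 4.7]
opening: -0.002
grasp_force: 2.5
```

```bash
python3 -c "
from h import *
push(1)"
```

```text
t 27.18 local [ -0.   90.1 131.2] F y 5.0 x 0.8 z 4.7 op -0.002 rot [-3.1415e+00 -2.0000e-04  1.4207e+00]
lean -0.282 joint 0.068 tipF 5.7
```

Request:
{"method": "move_arm", "body": {"motion": [[0, 0, 0, -0.0015, 0, 0.0003, 0], [0, 0, 0, -0.003, 0, 0.0007, 0], [0, 0, 0, -0.0045, 0, 0.0012, 0], [0, 0, 0, -0.0045, 0, 0.0012, 0]]}}

```text
clock: 27.68
eef_pos: [550.1, 124.1, 130.2]
tcp_rot: [3.142, -0.0, 1.421]
contact_force: [0.9, 5.6, 5.7]
opening: -0.003
grasp_force: 3.3
```

```bash
python3 -c "
from h import *
push(1)"
```

```text
t 27.68 local [  0.   85.7 130.2] F y 5.7 x 0.1 z 5.7 op -0.003 rot [ 3.1415e+00 -4.0000e-04  1.4207e+00]
lean -0.344 joint 0.006 tipF 6.7
```

Request:
{"method": "move_arm", "body": {"motion": [[0, 0, 0, -0.0015, 0, 0.0003, 0], [0, 0, 0, -0.003, 0, 0.0007, 0], [0, 0, 0, -0.0045, 0, 0.0012, 0], [0, 0, 0, -0.0045, 0, 0.0012, 0]]}}

```text
clock: 28.18
eef_pos: [549.4, 119.7, 129.1]
tcp_rot: [3.141, -0.001, 1.421]
contact_force: [0.4, 5.0, 6.0]
opening: 0.001
grasp_force: 3.7
```

```bash
python3 -c "
from h import *
push(1)"
```

```text
t 28.18 local [  0.   81.3 129.1] F y 5.0 x -0.3 z 6.0 op 0.001 rot [ 3.1415e+00 -5.0000e-04  1.4206e+00]
lean -0.408 joint -0.058 tipF 6.4
```

Request:
{"method": "move_arm", "body": {"motion": [[0, 0, 0, -0.0008, 0, 0.0002, 0], [0, 0, 0, -0.0016, 0, 0.0004, 0], [0, 0, 0, -0.0016, 0, 0.0004, 0]]}}

```text
clock: 28.55
eef_pos: [549.2, 118.2, 128.6]
tcp_rot: [3.141, -0.001, 1.421]
contact_force: [0.6, 5.9, 5.5]
opening: 0.001
grasp_force: 3.9
```

```bash
python3 -c "
from h import *
push(1)"
```

```text
t 28.55 local [  0.   79.8 128.6] F y 5.9 x -0.3 z 5.5 op 0.001 rot [ 3.1414e+00 -7.0000e-04  1.4206e+00]
lean -0.429 joint -0.079 tipF 7.2
```

Request:
{"method": "move_arm", "body": {"motion": [[0, 0, 0, -0.0006, 0, 0.0002, 0], [0, 0, 0, -0.0012, 0, 0.0004, 0], [0, 0, 0, -0.0012, 0, 0.0004, 0]]}}

```text
clock: 28.92
eef_pos: [549.1, 117.0, 128.2]
tcp_rot: [3.141, -0.001, 1.421]
contact_force: [0.3, 6.2, 6.3]
opening: -0.002
grasp_force: 4.0
```

```bash
python3 -c "
from h import *
push(1)"
```

```text
t 28.93 local [1.000e-01 7.860e+01 1.282e+02] F y 6.2 x -0.6 z 6.3 op -0.002 rot [ 3.1414e+00 -7.0000e-04  1.4206e+00]
lean -0.447 joint -0.097 tipF 7.7
```

Request:
{"method": "move_arm", "body": {"motion": [[0, 0, 0, -0.0006, 0, 0.0002, 0], [0, 0, 0, -0.0012, 0, 0.0003, 0], [0, 0, 0, -0.0012, 0, 0.0003, 0]]}}

```text
clock: 29.3
eef_pos: [548.9, 115.9, 127.9]
tcp_rot: [3.141, -0.001, 1.421]
contact_force: [-0.1, 5.9, 4.7]
opening: 0.002
grasp_force: 4.0
```

```bash
python3 -c "
from h import *
push(1)"
```

```text
t 29.3 local [  0.   77.4 127.9] F y 5.8 x -0.9 z 4.7 op 0.002 rot [ 3.1415e+00 -7.0000e-04  1.4206e+00]
lean -0.464 joint -0.114 tipF 6.8
```

Request:
{"method": "move_arm", "body": {"motion": [[0, 0, 0, -0.0005, 0, 0.0001, 0], [0, 0, 0, -0.001, 0, 0.0002, 0], [0, 0, 0, -0.001, 0, 0.0002, 0]]}}

```text
clock: 29.68
eef_pos: [548.8, 115.1, 127.7]
tcp_rot: [3.141, -0.001, 1.421]
contact_force: [1.2, 6.9, 4.6]
opening: -0.001
grasp_force: 4.4
```

```bash
python3 -c "
from h import *
push(1)"
```

```text
t 29.68 local [  0.   76.6 127.7] F y 7.0 x 0.2 z 4.6 op -0.001 rot [ 3.1414e+00 -1.0000e-03  1.4205e+00]
lean -0.476 joint -0.126 tipF 7.9
```

Request:
{"method": "move_arm", "body": {"motion": [[0, 0, 0, -0.0003, 0, 0.0001, 0], [0, 0, 0, -0.0006, 0, 0.0001, 0], [0, 0, 0, -0.0006, 0, 0.0001, 0]]}}

```text
clock: 30.05
eef_pos: [548.7, 114.7, 127.6]
tcp_rot: [3.141, -0.001, 1.42]
contact_force: [1.7, 9.2, 4.3]
opening: -0.003
grasp_force: 4.9
```

```bash
python3 -c "
from h import *
push(1)"
```

```text
t 30.05 local [  0.   76.3 127.6] F y 9.3 x 0.4 z 4.3 op -0.003 rot [ 3.1413e+00 -1.4000e-03  1.4204e+00]
lean -0.481 joint -0.131 tipF 9.8
```

Resistance is rising at about the same angle as on the other side. Two more small steps to reach about 12–13 N.

Request:
{"method": "move_arm", "body": {"motion": [[0, 0, 0, -0.0003, 0, 0.0001, 0], [0, 0, 0, -0.0006, 0, 0.0001, 0], [0, 0, 0, -0.0006, 0, 0.0001, 0]]}}

```text
clock: 30.42
eef_pos: [548.7, 114.3, 127.5]
tcp_rot: [3.141, -0.002, 1.42]
contact_force: [1.1, 10.0, 4.3]
opening: -0.002
grasp_force: 5.4
```

```bash
python3 -c "
from h import *
push(1)"
```

```text
t 30.43 local [  0.   75.9 127.5] F y 10.1 x -0.3 z 4.3 op -0.002 rot [ 3.1413e+00 -1.7000e-03  1.4203e+00]
lean -0.487 joint -0.137 tipF 10.5
```

Request:
{"method": "move_arm", "body": {"motion": [[0, 0, 0, -0.0002, 0, 0, 0], [0, 0, 0, -0.0004, 0, 0.0001, 0], [0, 0, 0, -0.0004, 0, 0.0001, 0]]}}

```text
clock: 30.8
eef_pos: [548.6, 114.1, 127.4]
tcp_rot: [3.141, -0.002, 1.42]
contact_force: [1.3, 10.9, 4.0]
opening: 0.001
grasp_force: 5.7
```

```bash
python3 -c "
from h import *
push(1)"
```

```text
t 30.8 local [  0.   75.6 127.4] F y 11.0 x -0.3 z 4.0 op 0.001 rot [ 3.1413e+00 -2.0000e-03  1.4203e+00]
lean -0.491 joint -0.141 tipF 11.2
```

Request:
{"method": "move_arm", "body": {"motion": [[0, 0, 0, -0.0003, 0, 0, 0], [0, 0, 0, -0.0005, 0, 0.0001, 0], [0, 0, 0, -0.0005, 0, 0.0001, 0]]}}

```text
clock: 31.18
eef_pos: [548.6, 113.8, 127.3]
tcp_rot: [3.141, -0.002, 1.42]
contact_force: [1.5, 11.6, 4.2]
opening: -0.001
grasp_force: 6.1
```

```bash
python3 -c "
from h import *
push(1)"
```

```text
t 31.18 local [1.000e-01 7.530e+01 1.273e+02] F y 11.7 x -0.2 z 4.2 op -0.001 rot [ 3.1412e+00 -2.3000e-03  1.4202e+00]
lean -0.496 joint -0.146 tipF 11.9
```

Request:
{"method": "move_arm", "body": {"motion": [[0, 0, 0, 0.006, 0, 0, 0], [0, 0, 0, 0.025, 0, 0, 0], [0, 0, 0, 0.025, 0, -0.05, 0], [0, 0, 0, 0.015, 0, -0.1, 0], [0, 0, 0, -0.03, 0, -0.107, 0], [0, 0, 0, -0.0765, 0, -0.107, 0], [0, 0, 0, -0.0765, 0, -0.107, 0], [0, 0, 0, -0.0765, 0, -0.107, 0]]}}

```text
clock: 32.17
eef_pos: [536.8, 37.3, 233.8]
tcp_rot: [-3.141, 0.0, 1.42]
contact_force: [0.2, 0.6, -0.0]
opening: -0.002
grasp_force: 0.0
```

Run:
```python
from h import *
st();c,p,d=snap("wrist","w9");L=loc(cloud(c,d))
m=(abs(L[...,0])<9)&(abs(L[...,1])<32)&(L[...,2]>105)&(L[...,2]<135)
Q=L[m];print("rail",len(Q),np.median(Q,0).round(2),cv2.minAreaRect(Q[:,:2].astype(np.float32)))
T=Q[abs(Q[:,2]-np.median(Q[:,2]))<4];print(np.linalg.lstsq(np.c_[T[:,:2],np.ones(len(T))],T[:,2],rcond=None)[0])
hsv=cv2.cvtColor(p,cv2.COLOR_RGB2HSV);g=(hsv[...,0]>60)&(hsv[...,0]<95)&(hsv[...,1]>80)
for a,b in((33,58),(-58,-33)):
    Q=L[g&(abs(L[...,0])<3)&(L[...,1]>a)&(L[...,1]<b)&(L[...,2]>85)];print(len(Q),np.median(Q,0).round(2) if len(Q) else "")
cv2.imwrite("pics/w9b.png",cv2.convertScaleAbs(p[:,:,::-1],alpha=2.5,beta=20))
```

```text
t 32.17 local [ -0.3  -2.1 233.8] F y 0.6 x 0.1 z -0.0 op -0.002 rot [-3.1409e+00  1.0000e-04  1.4203e+00]
rail 2053 [1.1000e-01 2.8600e+00 1.1624e+02] ((0.16996049880981445, 0.7087669372558594), (13.77056884765625, 59.610843658447266), 0.12163044512271881)
[-4.74317898e-04 -2.40138317e-03  1.16278529e+02]
199 [ 0.13 40.18 98.42]
170 [ -0.19 -47.32  98.28]
```

View pics/w9b.png

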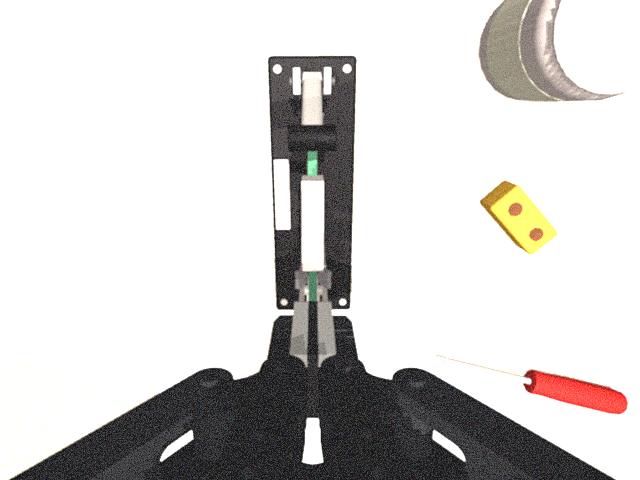

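The picture shows both levers folded inward over the board and nothing else disturbed. The rail is 7.2 mm lower than at first rest (123.4 to 116.2 mm), level to about 0.3 mm, and centred. Handing in.

```bash
python3 -c "
from rig import order
print(order.sign_off())"
```

```text
the job is handed in; nothing more can be done
None
```

The board is in the dock and both levers are swung in to their felt stops at about 12 N each; it measured 7.2 mm lower than at first rest, level and centred, and I handed the job in at about 32 s (no verdict was returned).

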